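Find the hidden release in the front edge and open the service cover

ROBOT

A 6-joint arm with a two-finger parallel gripper is mounted at the origin on a cart in front of the work surface, level with it; the furniture and walls round the work are solid. World frame = base frame: x ahead of the robot, y to its left, z up, the work surface at z = 0. Lengths are in mm, angles in rad, forces in N, time in s.
With the tool pointing down it reaches from about 275 to 750 mm from the base axis. Payload 10.2 kg.
Tool frame: the origin (TCP) lies between the finger pads; the fingertips stand 19 mm ahead of it and the grasp point (between the pads) is the TCP; z points along the fingers, y is the line along which they close (so a half turn about z gives the same grasp; the last joint's range is limited). The gripper opens to 85 mm and grips with 20 to 120 N. Pads are 22 mm wide; open, the fingers measure 114 mm over their backs; the gripper's body (76 mm by 85 mm) begins 54 mm behind the grasp point. The pads swing forward as they close: fully open they stand 13 mm farther back than shut.
Start: joints at [0.882, 0.313, 1.498, -0, 1.331, -0.223], TCP at [235.81, 469.068, 250.294] pointing down, gripper open.
Joint ranges: [-2.94, 2.94], [-0.97, 2.17], [0.19, 2.56], [-1.23, 4.37], [0.02, 3.11], [-2.88, 2.88]. Speed limits (rad/s): [2.39, 2.39, 3.01, 3.14, 3.14, 3.14].

INTERFACE

Orientations are given as a unit quaternion [w, x, y, z].
In Python, from rig import sense, capture, finish_job gives the robot as it stands. The module is installed in compiled form; this text tells all that it offers.
- The arm moves only by the tool move_arm, never from a script. Its argument "moves" is a list of rows, each an object with "turn": the turn, a rotation vector about the tool's x, y, z in rad, a list of three; "translation": the shift along the tool's x, y, z in mm, a list of three; "hand": the opening, from 0 (shut) to 1 (fully open). In form: [{"turn": [wx, wy, wz], "translation": [x, y, z], "hand": hand}, ...]. A call has 1 to 10 rows; each row shifts and turns the commanded pose from where the row before left it, along the tool's axes as they then stand; what a row does not reach is not made up. A row lasts 1/12 s, in which the tool goes at most 41.7 mm and 7.16 degrees, less where a joint would pass 70% of its speed; a pose out of reach is approached as far as the arm can. A call with a gripper value outside its range is refused whole. The fingers move at their own pace and stop on an object; "grip_force" is the grip in N (left out, the last holds). Time passes only in rows, so rows that do not move let the fingers close. It gives the time, the measured TCP pose, the force, the opening and the grip force at its end, in the units of the state.
- sense(): the state, without advancing time (a new reading comes with each control period).
- capture(name): name is "scene" or "top" or "wrist"; returns a dict with "image" (384x512x3 uint8, blue, green, red), "z_map" (384x512 float32, mm along the optical axis (not along the pixel's ray), 0 where there is no reading), "vertical_fov" (degrees; the focal length in pixels is half the picture's height over the tangent of half this angle, whatever the lens; pixels are square), "cx", "cy" (the principal point, pixels), "R" (3x3) and "t" (3): a world point X has camera coordinates R X + t; the wrist camera has in their place "T_tool_cam" (4x4, takes a point from camera to tool coordinates, whose origin is the TCP and whose axes are the flange's). Camera axes: x right, y down, z forward; pixel columns grow to the right and rows downward; lengths in mm; the calibration is good to about 2 mm. A picture is of the moment at which its call begins: read the wrist's pose just before it.
- finish_job(): hands the job in; it is judged then, once.
The state is a dict: "time_s": time; "joints": joint angles; "dq": joint speeds; "tau": joint torques, N m; "eef_pos": TCP position; "ee_rot": TCP orientation; "force": force on the tool from outside, world axes, zero at the start; "wrist_torque": the same for the moment, N m; "grip_width": opening from 0.0 (shut) to 1.0 (fully open); "grip_force": force on a finger pad.
Only numpy, scipy, OpenCV 4.12 (cv2) and the standard library are available. Lean on these libraries where they do the work, as an engineer would, in place of code of your own. Each camera call takes 0.05 s, during which the arm holds its last target. There are 200 camera calls.

TASK

Open the service cover of the slim grey computer with the fingertips alone: feel along the black front edge for the notch hidden somewhere in it, press the catch inside the notch all the way down, then push the silver cover back as far as it goes. Do not force the cover before its catch is down, and leave the loose things on and around the computer where they are: nothing needs to be gripped or lifted.

Things in the scene. Friction and masses are not known exactly. Their poses are not given: they have to be found in the camera images.
- case: slim grey desktop computer case, fixed to the table, 390 mm wide (its y), x from -25 to +176 mm, grey top 60 mm above the table. Origin on the table under the middle of the black front edge; x points into the case, away from the robot at yaw 0; z up. The black edge between the two grey shoulders is 160 mm long (y -80 to +80 mm), 40 mm deep (x -20 to +20 mm), its level top 60 mm above the table.
- edge_left (a point): left end (case y = +80 mm) of the black front edge, on its top, middle of its depth. Somewhere in this edge, centre anywhere from case y = -55 to +55 mm, is a black notch 44 mm long, cut through the whole depth of the edge, 10 mm deep, open at the front. Its place is not reported: feel for it (the fingertip drops in) or look.
- edge_right (a point): right end (case y = -80 mm) of the black front edge, on its top, middle of its depth
- release (a joint): black catch, flat top 41 x 38 mm, that forms the floor of the notch, 10 mm below the edge's top; pressed straight down: 0 up (holds the cover), 0.010 m fully down. About 5 N moves it, and it stays where it is left. The cover is free once it is pressed 0.0075; it is blocked while the catch is up.
- cover (a joint): silver sliding cover, 168 x 84 mm; its upright front face, 60 to 78 mm above the table, stands just behind the front edge at case x = +22 mm when shut. 0 shut, 0.055 m fully back against its stop (along the case's +x). About 3 N slides it once the catch is down, and it stays where it is left. Green circuit board beneath.
- cover_front (a point): middle of the upper front rim of the silver cover, 78 mm above the table; moves with the cover
- heat_sink: loose silver finned heat sink, 40x48x25 mm, standing on the left rear of the case's top; origin centre of underside
- driver: loose blue screwdriver, 190x26x22 mm, lying left of the case; origin centre of underside
- meter: loose orange hand multimeter, 145x72x41 mm, lying right of the case; origin centre of underside
- pale_mouse: loose beige mouse, 111x60x37 mm, at the left of the table; origin centre of underside
- brick: loose black power brick, 105x51x30 mm, at the right of the table; origin centre of underside

How it is judged:
By the outcome, as a careful person would: the job done as asked, in the order asked, and still so for the second after the job is handed in, with the robot touching nothing.
It also fails if it takes over 56 s, if anything falls off the work surface, if the arm or the gripper's body presses on something with over 40 N, if the wrist force passes 120 N, or if a joint passes its speed limit or range.

## Working session

There is one attempt and no reset: what is moved stays moved. The work goes in short steps, Python scripts to look and compute and a tool call to move; the robot and the scene stay as the last step left them, time stands still between calls to the robot, and variables do not carry over. Pictures are saved under pics/ and viewed, at most 10 in all, crops included, and the job is handed in when it is done.

Besides the shell and the picture viewer there is one more tool, called after "Emit:" in YAML: its name, and indented under it one key for each argument. move_arm: Moves the arm, as the interface text tells. Its arguments: {"type":"object","properties":{"moves":{"type":"array","items":{"type":"object","properties":{"turn":{"type":"array","items":{"type":"number"}},"translation":{"type":"array","items":{"type":"number"}},"hand":{"type":"number"}}}},"grip_force":{"type":"number"}},"required":["moves"]}

```bash
mkdir -p pics
cat > h.py <<'E'
import numpy as np,cv2
from rig import sense,capture,finish_job
def cam(c):
    f=192/np.tan(np.radians(c["vertical_fov"])/2); return f
def cloud(c):
    z=c["z_map"].astype(float);f=cam(c);v,u=np.mgrid[:384,:512]
    P=np.stack([(u-c["cx"])/f*z,(v-c["cy"])/f*z,z],-1)
    W=(P-np.array(c["t"]))@np.array(c["R"]); W[z==0]=np.nan
    return W
E
python3 - <<'E'
from h import *
s=sense();print(s)
ims=[]
for n in("top","scene"):
    c=capture(n);np.savez(n+".npz",W=cloud(c),im=c["image"],R=c["R"],t=c["t"],f=cam(c),cx=c["cx"],cy=c["cy"]);cv2.imwrite(f"pics/{n}.png",c["image"])
    print(n,c["R"],c["t"],cam(c))
E
```

```text
{'time_s': 0.0, 'joints': array([ 8.81639285e-01,  3.13441925e-01,  1.49846355e+00,  2.30582778e-05,
        1.33100618e+00, -2.23420892e-01]), 'dq': array([ 0.00063077, -0.00093153, -0.00037233, -0.00063939,  0.00091114,
       -0.0001461 ]), 'tau': array([ 4.17023584e-04, -4.12261069e+01, -2.59742171e+01, -1.57559180e-04,
        4.15664210e-03, -1.34312304e-04]), 'eef_pos': array([235.62461568, 468.88249735, 249.72923422]), 'ee_rot': array([-3.00639458e-04,  2.30771752e-01,  9.73007689e-01, -5.87092868e-04]), 'force': array([-0.33300627, -0.10400384,  0.31947484]), 'wrist_torque': array([ 0.02952778, -0.00415974,  0.00130616]), 'grip_force': 0.0, 'grip_width': 1.0015582466413437}
top [[-0.01132709 -0.99985926  0.0123754 ]
 [-0.98505501  0.00903047 -0.17200316]
 [ 0.1718672  -0.01413874 -0.98501866]] [ -17.64891643  535.1089927  1487.73990426] 432.0535878373888
scene [[-0.60641477 -0.79513098  0.00527718]
 [-0.57639853  0.4350051  -0.69176246]
 [ 0.54774617 -0.42253673 -0.72210584]] [ 338.56374455  370.54920967 1319.98914444] 424.3932796240889
```

View pics/top.png

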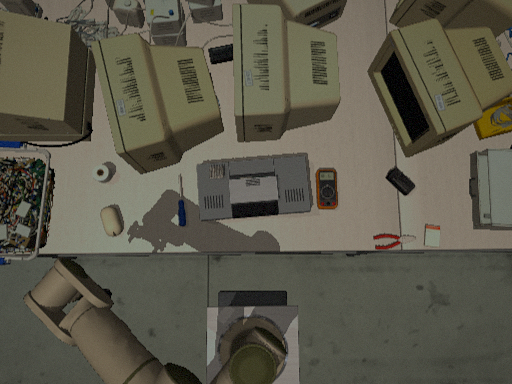

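View pics/scene.png

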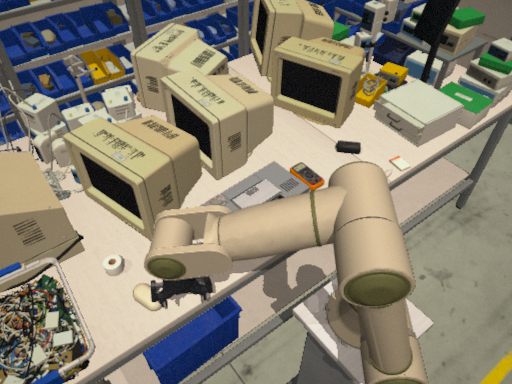

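The top view shows the case at about (197–312, 153–220), the silver cover near (253,188), and the black edge near (254,210). The scene view of the case is blocked by the arm.

Run:
```python
from h import *
d=np.load("top.npz");W=d["W"];im=d["im"]
cv2.imwrite("pics/c1.png",cv2.resize(im[145:230,185:325],None,fx=5.5,fy=5.5,interpolation=cv2.INTER_CUBIC))
sub=np.zeros(im.shape[:2],bool);sub[140:235,185:325]=1
m=sub&(abs(W[...,2]-60)<6)
P=W[m];print(len(P),np.median(P[:,2]))
r=cv2.minAreaRect(P[:,:2].astype(np.float32));print(r);print(cv2.boxPoints(r))
hsv=cv2.cvtColor(im,cv2.COLOR_BGR2HSV)
b=sub&(hsv[...,2]<35)&(W[...,2]>40)&(W[...,2]<70)
n,l,st,ce=cv2.connectedComponentsWithStats(b.astype(np.uint8));
for i in range(1,n):
    if st[i,4]>30:
        Q=W[l==i];print(st[i],np.median(Q[:,2]));print(cv2.boxPoints(cv2.minAreaRect(Q[:,:2].astype(np.float32))))
np.set_printoptions(precision=0,suppress=True,linewidth=250)
print(W[200:220:2,226:286:3,2])
```

```text
4211 59.905804061011125
((595.805908203125, -3.104766845703125), (274.1457824707031, 390.2270812988281), 4.287998199462891)
[[ 444.52808  181.2137 ]
 [ 473.70532 -207.92107]
 [ 747.08374 -187.42323]
 [ 717.9065   201.71153]]
[232 201  47  17 576] 57.075954687356365
[[455.37216   66.47743 ]
 [467.05344  -94.19975 ]
 [512.4164   -90.901855]
 [500.73508   69.77533 ]]
[[58. 61. 83. 77. 79. 74. 75. 73. 78. 82. 87. 83. 74. 81. 82. 73. 73. 68. 57. 65.]
 [61. 62. 80. 77. 70. 78. 79. 78. 71. 70. 62. 27. 26. 30. 24. 23. 31. 66. 60. 63.]
 [62. 60. 63. 23. 25. 24. 64. 60. 59. 60. 56. 58. 55. 50. 49. 45. 49. 55. 57. 64.]
 [59. 59. 54. 61. 62. 61. 60. 56. 54. 57. 63. 62. 57. 47. 52. 50. 48. 54. 57. 63.]
 [66. 62. 57. 58. 55. 64. 63. 63. 61. 58. 57. 56. 62. 47. 51. 46. 48. 63. 58. 64.]
 [57. 60. 63. 52. 58. 58. 58. 55. 57. 62. 61. 59. 56. 53. 45. 50. 48. 57. 59. 55.]
 [58. 62. 59. 60. 59. 65. 54. 59. 61. 62. 63. 64. 62. 54. 51. 45. 54. 62. 54. 61.]
 [60. 61. 62. 63. 55. 59. nan 56. 50. 56. 64. 49. 52. 54. 50. 42. 47. 34. 47. 36.]
 [55. 62. 61. 56. 48. 49. 50. 56. 47. 33. 32. 23. 14. 10.  2. -2.  3. -2. -0. -1.]
 [52. 51. 38. 25. 23.  8. -0. -1. -7.  1.  7.  2.  4.  8.  1. -1.  5.  5. -5.  1.]]
```

View pics/c1.png

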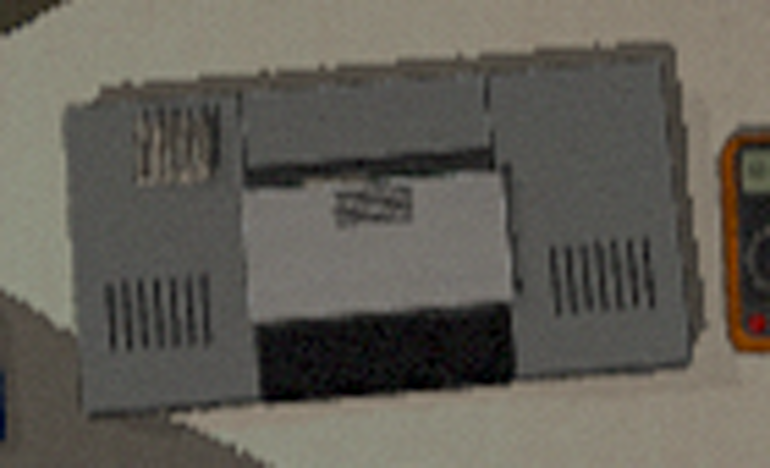

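The crop shows the silver cover, the black edge at crop (258–513, 305–400) and the heat sink at (178,147). The depth map also shows a dip around columns 265–274, so I'll refine that in the case frame.

```bash
cat >> h.py <<'E'
yaw=np.radians(4.29);O=np.array([484.3,-11.8])
ex=np.array([np.cos(yaw),np.sin(yaw)]);ey=np.array([-ex[1],ex[0]])
def case(p): q=np.asarray(p)[...,:2]-O;return q@ex,q@ey
def world(x,y): return O+x*ex+y*ey
E
python3 - <<'E'
from h import *
np.set_printoptions(precision=1,suppress=True,linewidth=200)
Z=[]
for i in range(5): Z.append(cloud(capture("top")))
W=np.nanmean(Z,0);x,y=case(W)
m=(abs(x)<14)&(abs(y)<78)&(W[...,2]>30)
for a in range(-76,76,4):
    k=m&(y>=a)&(y<a+4)
    print(a+2,k.sum(),round(float(np.median(W[...,2][k])),1),end=" | ")
# cover front position and edge: profile along x
print()
for a in range(-34,40,3):
    k=(x>=a)&(x<a+3)&(y>10)&(y<70);print(a+1.5,round(float(np.median(W[...,2][k])),1),end=" | ")
s=sense();print(s["time_s"],s["eef_pos"],case(s["eef_pos"]))
q=s["ee_rot"];from scipy.spatial.transform import Rotation as R
Rt=R.from_quat(q[[1,2,3,0]]).as_matrix();print(Rt)
tx=np.r_[ey,0]*-1
# tool yaw such that tool y is along case y (fingers in line along the edge) 
print(np.degrees(np.arctan2(Rt[1,0],Rt[0,0])))
E
```

```text
-74 9 59.3 | -70 12 49.1 | -66 9 49.4 | -62 9 50.1 | -58 8 49.6 | -54 9 50.1 | -50 10 49.7 | -46 8 49.5 | -42 9 49.0 | -38 9 48.5 | -34 10 49.5 | -30 8 47.8 | -26 9 59.2 | -22 8 60.3 | -18 10 60.1 | -14 10 59.0 | -10 9 58.3 | -6 10 59.2 | -2 9 59.4 | 2 8 60.7 | 6 8 60.0 | 10 9 60.1 | 14 9 58.9 | 18 8 58.5 | 22 10 59.6 | 26 10 59.7 | 30 8 59.9 | 34 8 59.7 | 38 9 58.7 | 42 10 59.3 | 46 10 60.2 | 50 10 59.6 | 54 9 60.3 | 58 8 60.0 | 62 8 59.0 | 66 8 58.9 | 70 10 59.5 | 74 11 60.4 | 
-32.5 -0.6 | -29.5 0.5 | -26.5 0.1 | -23.5 16.7 | -20.5 50.3 | -17.5 59.3 | -14.5 58.5 | -11.5 59.4 | -8.5 60.2 | -5.5 59.1 | -2.5 59.4 | 0.5 59.5 | 3.5 59.3 | 6.5 58.7 | 9.5 59.7 | 12.5 59.9 | 15.5 59.3 | 18.5 59.2 | 21.5 72.9 | 24.5 77.9 | 27.5 76.9 | 30.5 78.0 | 33.5 77.8 | 36.5 77.7 | 39.5 77.9 | 0.35 [235.8 469.  250.2] (np.float64(-211.83881649654467), np.float64(498.0711965452811))
[[-0.9  0.4 -0. ]
 [ 0.4  0.9 -0. ]
 [ 0.  -0.  -1. ]]
153.30980367373039
```

Emit:
move_arm:
  moves:
    - {"turn":[0,0,-0.108],"translation":[0,0,0],"hand":0}
    - {"turn":[0,0,-0.108],"translation":[0,0,0],"hand":0}
    - {"turn":[0,0,-0.108],"translation":[0,0,0],"hand":0}
    - {"turn":[0,0,-0.108],"translation":[0,0,0],"hand":0}
    - {"turn":[0,0,-0.109],"translation":[0,0,0],"hand":0}
    - {"turn":[0,0,0],"translation":[-6,-15,0],"hand":0}
    - {"turn":[0,0,0],"translation":[-12,-30,0],"hand":0}
    - {"turn":[0,0,0],"translation":[-12,-30,0],"hand":0}
    - {"turn":[0,0,0],"translation":[-12,-30,0],"hand":0}
    - {"turn":[0,0,0],"translation":[-12,-30,0],"hand":0}

```text
time_s: 1.18
eef_pos: [300.1, 337.2, 250.3]
ee_rot: [0.0, -0.038, 0.999, 0.0]
force: [0.2, -0.4, 0.6]
grip_width: -0.002
grip_force: 0.0
```

Emit:
move_arm:
  moves:
    - {"turn":[0,0,0],"translation":[-12,-32,0],"hand":0}
    - {"turn":[0,0,0],"translation":[-12,-32,0],"hand":0}
    - {"turn":[0,0,0],"translation":[-12,-32,0],"hand":0}
    - {"turn":[0,0,0],"translation":[-12,-32,0],"hand":0}
    - {"turn":[0,0,0],"translation":[-12,-32,0],"hand":0}
    - {"turn":[0,0,0],"translation":[-12,-32,0],"hand":0}
    - {"turn":[0,0,0],"translation":[-12,-32,0],"hand":0}
    - {"turn":[0,0,0],"translation":[-12,-32,0],"hand":0}
    - {"turn":[0,0,0],"translation":[-12,-32,10],"hand":0}
    - {"turn":[0,0,0],"translation":[-12,-32,10],"hand":0}

```text
time_s: 2.02
eef_pos: [444.1, 26.7, 230.5]
ee_rot: [0.001, -0.037, 0.999, -0.0]
force: [0.4, 0.9, 0.2]
grip_width: -0.001
grip_force: 0.0
```

```bash
cat >> h.py <<'E'
from scipy.spatial.transform import Rotation as Rn
def st():
    s=sense();q=s["ee_rot"];M=Rn.from_quat(q[[1,2,3,0]]).as_matrix()
    x,y=case(s["eef_pos"]);print("t %.2f case x %.1f y %.1f z %.1f yaw %.2f tilt %s F %s grip %.2f"%(s["time_s"],x,y,s["eef_pos"][2],np.degrees(np.arctan2(M[1,0],M[0,0])),M[:,2].round(3),s["force"].round(1),s["grip_width"]))
    return s,M
E
python3 -c "from h import *;st()"
```

```text
t 2.02 case x -37.2 y 41.4 z 230.5 yaw -175.70 tilt [ 0.002 -0.    -1.   ] F [0.4 0.9 0.2] grip -0.00
```

Emit:
move_arm:
  moves:
    - {"turn":[0,0,0],"translation":[-10,-26,0],"hand":0}
    - {"turn":[0,0,0],"translation":[-10,-26,0],"hand":0}
    - {"turn":[0,0,0],"translation":[-10,-26,20],"hand":0}
    - {"turn":[0,0,0],"translation":[-7,-13,30],"hand":0}
    - {"turn":[0,0,0],"translation":[0,0,30],"hand":0}
    - {"turn":[0,0,0],"translation":[0,0,30],"hand":0}
    - {"turn":[0,0,0],"translation":[0,0,15],"hand":0}
    - {"turn":[0,0,0],"translation":[0,0,0],"hand":0}
    - {"turn":[0,0,0],"translation":[0,0,0],"hand":0}

```text
time_s: 2.77
eef_pos: [487.3, -59.5, 105.4]
ee_rot: [-0.0, -0.038, 0.999, 0.0]
force: [1.1, -0.2, 1.1]
grip_width: -0.005
grip_force: 0.0
```

Run:
```python
from h import *
s,M=st()
c=capture("wrist");cv2.imwrite("pics/w1.png",c["image"])
T=c["T_tool_cam"];z=c["z_map"].astype(float);f=cam(c);v,u=np.mgrid[:384,:512]
P=np.stack([(u-c["cx"])/f*z,(v-c["cy"])/f*z,z],-1)@T[:3,:3].T+T[:3,3]
W=P@M.T+s["eef_pos"];W[z==0]=np.nan
x,y=case(W);m=(abs(x)<16)&(W[...,2]>35)&(W[...,2]<64)
for a in range(-80,80,4):
    k=m&(y>=a)&(y<a+4)
    if k.sum()>5: print(a+2,k.sum(),round(float(np.median(W[...,2][k])),1),end=" | ")
```

```text
t 2.77 case x -0.6 y -47.8 z 105.4 yaw -175.69 tilt [-0.001  0.    -1.   ] F [ 1.1 -0.2  1.1] grip -0.00
-78 302 60.1 | -74 412 58.9 | -70 259 50.0 | -66 275 50.0 | -62 267 50.0 | -58 248 50.0 | -54 199 50.1 | -50 199 50.0 | -46 217 50.1 | -42 211 50.1 | -38 250 50.1 | -34 263 50.0 | -30 358 50.6 | -26 307 60.1 | -22 300 60.1 | -18 304 60.1 | -14 296 60.2 | -10 302 60.1 | -6 302 60.1 | -2 301 60.1 | 2 301 60.0 | 6 297 60.1 | 10 305 60.1 | 14 305 60.1 | 18 301 60.1 | 22 304 60.1 | 26 301 60.1 | 30 303 60.1 | 34 309 60.1 | 38 303 60.2 | 42 297 60.2 | 46 302 60.2 | 50 308 60.1 | 54 299 60.1 | 58 311 60.2 | 62 293 60.2 | 66 310 60.1 | 70 303 60.1 | 74 300 60.2 | 78 298 60.2 |
```

View pics/w1.png

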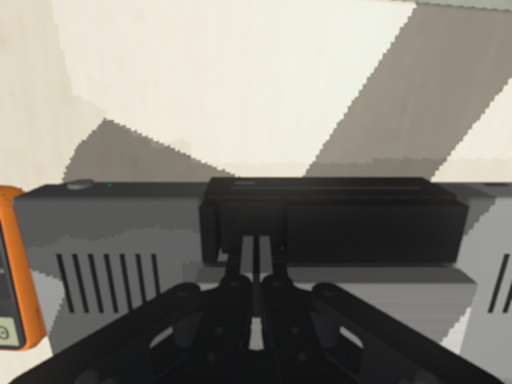

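The wrist view shows the notch at about (217–285, 200–262) with the fingertips over it, and depth puts it at case y -72 to -28, floor at 50 mm. Next I'll centre the tips and go down gently.

Emit:
move_arm:
  moves:
    - {"turn":[0,0,0],"translation":[1,-2,10],"hand":0}
    - {"turn":[0,0,0],"translation":[0,0,10],"hand":0}
    - {"turn":[0,0,0],"translation":[0,0,8],"hand":0}
    - {"turn":[0,0,0],"translation":[0,0,4],"hand":0}
    - {"turn":[0,0,0],"translation":[0,0,2],"hand":0}
    - {"turn":[0,0,0],"translation":[0,0,2],"hand":0}
    - {"turn":[0,0,0],"translation":[0,0,1],"hand":0}
    - {"turn":[0,0,0],"translation":[0,0,0],"hand":0}

```text
time_s: 3.48
eef_pos: [486.5, -61.6, 68.4]
ee_rot: [0.0, -0.038, 0.999, -0.0]
force: [0.6, -0.3, -0.2]
grip_width: 0.0
grip_force: 0.0
```

```bash
python3 -c "from h import *;st()"
```

```text
t 3.48 case x -1.6 y -49.8 z 68.4 yaw -175.69 tilt [ 0. -0. -1.] F [ 0.6 -0.3 -0.2] grip 0.00
```

Emit:
move_arm:
  moves:
    - {"turn":[0,0,0],"translation":[0,0,1],"hand":0}
    - {"turn":[0,0,0],"translation":[0,0,1],"hand":0}
    - {"turn":[0,0,0],"translation":[0,0,1],"hand":0}
    - {"turn":[0,0,0],"translation":[0,0,1],"hand":0}
    - {"turn":[0,0,0],"translation":[0,0,1],"hand":0}
    - {"turn":[0,0,0],"translation":[0,0,0],"hand":0}

```text
time_s: 3.98
eef_pos: [486.5, -61.7, 63.2]
ee_rot: [0.0, -0.038, 0.999, -0.0]
force: [0.1, 0.2, 2.6]
grip_width: -0.001
grip_force: 1.1
```

Emit:
move_arm:
  moves:
    - {"turn":[0,0,0],"translation":[0,0,1],"hand":0}
    - {"turn":[0,0,0],"translation":[0,0,1],"hand":0}
    - {"turn":[0,0,0],"translation":[0,0,1],"hand":0}
    - {"turn":[0,0,0],"translation":[0,0,1],"hand":0}
    - {"turn":[0,0,0],"translation":[0,0,0],"hand":0}

```text
time_s: 4.4
eef_pos: [486.5, -61.6, 59.1]
ee_rot: [0.0, -0.038, 0.999, -0.0]
force: [2.2, 0.1, 0.0]
grip_width: 0.001
grip_force: 0.8
```

Emit:
move_arm:
  moves:
    - {"turn":[0,0,0],"translation":[0,0,0.5],"hand":0}
    - {"turn":[0,0,0],"translation":[0,0,0.5],"hand":0}
    - {"turn":[0,0,0],"translation":[0,0,0],"hand":0}

```text
time_s: 4.65
eef_pos: [486.6, -61.7, 59.0]
ee_rot: [0.0, -0.038, 0.999, -0.0]
force: [-1.5, 1.4, 11.2]
grip_width: 0.001
grip_force: 6.0
```

Emit:
move_arm:
  moves:
    - {"turn":[0,0,0],"translation":[0,0,0.5],"hand":0}
    - {"turn":[0,0,0],"translation":[0,0,0.5],"hand":0}
    - {"turn":[0,0,0],"translation":[0,0,0],"hand":0}

```text
time_s: 4.9
eef_pos: [486.7, -61.7, 58.8]
ee_rot: [0.0, -0.038, 0.999, -0.0]
force: [-6.1, 1.9, 23.1]
grip_width: 0.0
grip_force: 11.6
```

Emit:
move_arm:
  moves:
    - {"turn":[0,0,0],"translation":[0,0,-2],"hand":0}
    - {"turn":[0,0,0],"translation":[0,0,-8],"hand":0}
    - {"turn":[0,0,0],"translation":[0,0,-12],"hand":0}
    - {"turn":[0,0,0],"translation":[3,0,-10],"hand":0}
    - {"turn":[0,0,0],"translation":[0,15,0],"hand":0}
    - {"turn":[0,0,0],"translation":[0,20,0],"hand":0}
    - {"turn":[0,0,0],"translation":[0,15,0],"hand":0}
    - {"turn":[0,0,0],"translation":[0,0,0],"hand":0}

```text
time_s: 5.57
eef_pos: [478.9, -10.1, 89.5]
ee_rot: [-0.0, -0.039, 0.999, 0.0]
force: [-0.7, 0.6, -0.2]
grip_width: 0.003
grip_force: 0.0
```

```bash
cat > w.py <<'E'
from h import *
s,M=st()
c=capture("wrist")
T=c["T_tool_cam"];z=c["z_map"].astype(float);f=cam(c);v,u=np.mgrid[:384,:512]
P=np.stack([(u-c["cx"])/f*z,(v-c["cy"])/f*z,z],-1)@T[:3,:3].T+T[:3,3]
W=P@M.T+s["eef_pos"];W[z==0]=np.nan
x,y=case(W);m=(abs(x)<16)&(W[...,2]>30)&(W[...,2]<64)
for a in range(-80,-20,4):
    k=m&(y>=a)&(y<a+4)
    if k.sum()>5: print(a+2,k.sum(),round(float(np.median(W[...,2][k])),1),end=" | ")
cv2.imwrite("pics/w2.png",c["image"])
E
python3 w.py
```

```text
t 5.57 case x -5.3 y 2.1 z 89.5 yaw -175.58 tilt [-0.001  0.001 -1.   ] F [-0.7  0.6 -0.2] grip 0.00
-78 342 60.0 | -74 1082 52.4 | -70 228 39.9 | -66 264 40.1 | -62 267 40.0 | -58 264 40.0 | -54 263 39.9 | -50 262 40.0 | -46 267 40.0 | -42 257 40.0 | -38 260 40.1 | -34 200 40.0 | -30 108 59.7 | -26 338 60.0 | -22 347 60.1 |
```

The catch floor now reads 40.0 mm, so it is fully down. Next I'll push the cover back.

Emit:
move_arm:
  moves:
    - {"turn":[0,0,0],"translation":[0,-2,2],"hand":0}
    - {"turn":[0,0,0],"translation":[0,0,1],"hand":0}
    - {"turn":[0,0,0],"translation":[-6,0,0],"hand":0}
    - {"turn":[0,0,0],"translation":[-6,0,0],"hand":0}
    - {"turn":[0,0,0],"translation":[-3,0,0],"hand":0}
    - {"turn":[0,0,0],"translation":[-3,0,0],"hand":0}
    - {"turn":[0,0,0],"translation":[-3,0,0],"hand":0}
    - {"turn":[0,0,0],"translation":[-3,0,0],"hand":0}
    - {"turn":[0,0,0],"translation":[0,0,0],"hand":0}

```text
time_s: 6.37
eef_pos: [504.1, -12.2, 86.2]
ee_rot: [-0.0, -0.038, 0.999, 0.0]
force: [-0.3, 0.1, 0.3]
grip_width: 0.002
grip_force: 0.0
```

Emit:
move_arm:
  moves:
    - {"turn":[0,0,0],"translation":[-3,0,0],"hand":0}
    - {"turn":[0,0,0],"translation":[-4,0,0],"hand":0}
    - {"turn":[0,0,0],"translation":[-5,0,0],"hand":0}
    - {"turn":[0,0,0],"translation":[-5,0,0],"hand":0}
    - {"turn":[0,0,0],"translation":[-5,0,0],"hand":0}
    - {"turn":[0,0,0],"translation":[-5,0,0],"hand":0}
    - {"turn":[0,0,0],"translation":[-4,0,0],"hand":0}
    - {"turn":[0,0,0],"translation":[-3,0,0],"hand":0}
    - {"turn":[0,0,0],"translation":[-2,0,0],"hand":0}
    - {"turn":[0,0,0],"translation":[-2,0,0],"hand":0}

```text
time_s: 7.2
eef_pos: [541.7, -9.2, 86.2]
ee_rot: [-0.0, -0.038, 0.999, 0.0]
force: [-3.1, -0.6, -1.0]
grip_width: 0.0
grip_force: 1.6
```

```bash
python3 w.py
```

```text
t 7.20 case x 57.5 y -1.7 z 86.2 yaw -175.69 tilt [-0.  0. -1.] F [-3.1 -0.6 -1. ] grip 0.00
-78 533 60.0 | -74 1553 52.4 | -70 350 39.9 | -66 414 40.0 | -62 409 40.0 | -58 413 40.0 | -54 398 40.0 | -50 416 40.1 | -46 411 40.1 | -42 405 40.0 | -38 407 40.0 | -34 341 40.0 | -30 152 59.6 | -26 512 60.0 | -22 511 60.1 |
```

View pics/w2.png

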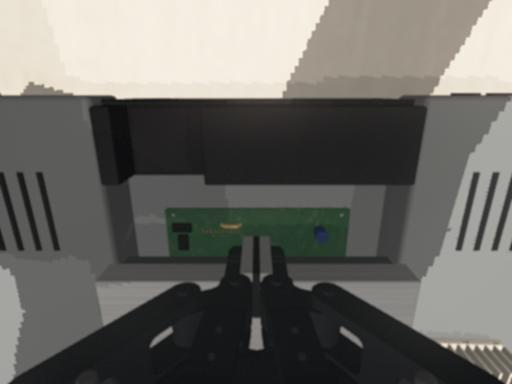

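The view shows the cover pushed well back: the green board is exposed at (165–350, 208–257), and the fingertips are on the cover's rim at row 260. I'll continue gently to the stop.

Emit:
move_arm:
  moves:
    - {"turn":[0,0,0],"translation":[-2,0,0],"hand":0}
    - {"turn":[0,0,0],"translation":[-2,0,0],"hand":0}
    - {"turn":[0,0,0],"translation":[-1,0,0],"hand":0}
    - {"turn":[0,0,0],"translation":[-1,0,0],"hand":0}
    - {"turn":[0,0,0],"translation":[-1,0,0],"hand":0}
    - {"turn":[0,0,0],"translation":[0,0,0],"hand":0}

```text
time_s: 7.75
eef_pos: [548.7, -8.7, 86.2]
ee_rot: [0.0, -0.038, 0.999, 0.0]
force: [-1.5, -0.6, -1.5]
grip_width: 0.003
grip_force: 1.0
```

Emit:
move_arm:
  moves:
    - {"turn":[0,0,0],"translation":[-1,0,0],"hand":0}
    - {"turn":[0,0,0],"translation":[-1,0,0],"hand":0}
    - {"turn":[0,0,0],"translation":[-0.5,0,0],"hand":0}
    - {"turn":[0,0,0],"translation":[0,0,0],"hand":0}

```text
time_s: 8.08
eef_pos: [551.2, -8.6, 86.3]
ee_rot: [0.0, -0.038, 0.999, 0.0]
force: [-1.5, -0.4, -2.7]
grip_width: -0.002
grip_force: 1.1
```

Emit:
move_arm:
  moves:
    - {"turn":[0,0,0],"translation":[-1,0,0],"hand":0}
    - {"turn":[0,0,0],"translation":[-1,0,0],"hand":0}
    - {"turn":[0,0,0],"translation":[0,0,0],"hand":0}

```text
time_s: 8.33
eef_pos: [553.2, -8.4, 86.2]
ee_rot: [-0.0, -0.038, 0.999, 0.0]
force: [-3.3, -0.4, -2.0]
grip_width: -0.003
grip_force: 1.4
```

Emit:
move_arm:
  moves:
    - {"turn":[0,0,0],"translation":[-1,0,0],"hand":0}
    - {"turn":[0,0,0],"translation":[-1,0,0],"hand":0}
    - {"turn":[0,0,0],"translation":[0,0,0],"hand":0}

```text
time_s: 8.58
eef_pos: [553.4, -8.4, 86.2]
ee_rot: [-0.003, -0.038, 0.999, 0.0]
force: [-13.9, -1.6, 5.6]
grip_width: 0.001
grip_force: 6.9
```

```bash
cat >> w.py <<'E'
print()
r=(W[...,2]>65)&(abs(y)<70)&(abs(y)>25)&(W[...,2]<76);print("front face x",np.median(x[r]),r.sum())
for a in range(60,100,2):
    k=(x>=a)&(x<a+2)&(abs(y)<75)&(abs(y)>45);print(a+1,k.sum(),round(float(np.median(W[...,2][k])),1) if k.sum() else "",end=" | ")
E
python3 w.py
```

```text
t 8.58 case x 69.2 y -1.7 z 86.2 yaw -175.66 tilt [-0.005 -0.    -1.   ] F [-13.9  -1.6   5.6] grip 0.00
-78 548 60.1 | -74 1654 52.5 | -70 376 39.9 | -66 434 40.0 | -62 428 40.1 | -58 433 40.0 | -54 436 40.0 | -50 430 40.1 | -46 439 40.0 | -42 433 40.1 | -38 428 40.1 | -34 358 40.1 | -30 157 59.9 | -26 548 60.1 | -22 544 60.1 | 
front face x 79.39448528975981 1923
61 257 29.1 | 63 226 28.8 | 65 276 29.1 | 67 246 28.9 | 69 260 28.9 | 71 235 29.0 | 73 248 29.0 | 75 236 29.0 | 77 235 28.9 | 79 2193 70.0 | 81 1447 56.0 | 83 657 78.0 | 85 565 78.1 | 87 558 77.9 | 89 489 77.9 | 91 454 77.1 | 93 362 54.0 | 95 161 78.5 | 97 106 78.6 | 99 71 78.6 |
```

The cover is at its stop: 14 N with no further motion. I'll back off and rise.

Emit:
move_arm:
  moves:
    - {"turn":[0,0,0],"translation":[-1,0,0],"hand":0}
    - {"turn":[0,0,0],"translation":[0,0,0],"hand":0}
    - {"turn":[0,0,0],"translation":[4,0,0],"hand":0}
    - {"turn":[0,0,0],"translation":[10,0,0],"hand":0}
    - {"turn":[0,0,0],"translation":[15,0,-10],"hand":0}
    - {"turn":[0,0,0],"translation":[15,0,-30],"hand":0}
    - {"turn":[0,0,0],"translation":[0,0,-35],"hand":0}
    - {"turn":[0,0,0],"translation":[0,0,-25],"hand":0}
    - {"turn":[0,0,0],"translation":[0,0,0],"hand":0}
    - {"turn":[0,0,0],"translation":[0,0,0],"hand":0}

```text
time_s: 9.47
eef_pos: [513.2, -11.7, 187.8]
ee_rot: [0.002, -0.038, 0.999, -0.001]
force: [-0.4, -0.2, -0.3]
grip_width: 0.002
grip_force: 0.0
```

```bash
python3 w.py
```

```text
t 9.47 case x 28.8 y -2.1 z 187.8 yaw -175.69 tilt [ 0.005 -0.001 -1.   ] F [-0.4 -0.2 -0.3] grip 0.00
-78 172 60.1 | -74 401 52.9 | -70 133 40.0 | -66 153 40.1 | -62 151 40.0 | -58 150 40.1 | -54 151 40.0 | -50 153 40.1 | -46 148 40.0 | -42 155 40.0 | -38 144 40.0 | -34 151 40.1 | -30 84 59.4 | -26 171 60.2 | -22 178 60.2 | 
front face x 79.38496395795173 590
61 108 29.1 | 63 92 28.8 | 65 115 29.2 | 67 104 28.8 | 69 110 28.8 | 71 98 29.2 | 73 93 29.1 | 75 109 29.1 | 77 93 28.8 | 79 700 69.7 | 81 491 55.7 | 83 265 77.7 | 85 234 78.1 | 87 229 77.8 | 89 237 77.9 | 91 221 77.9 | 93 153 78.3 | 95 135 78.5 | 97 133 78.6 | 99 123 78.6 |
```

View pics/w2.png

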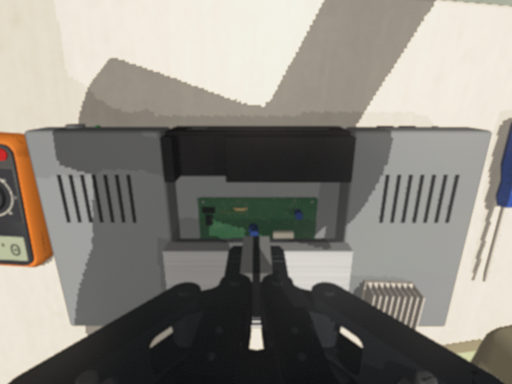

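The view shows the cover fully back (rim at row 243), the catch down at (170–225, 150), and the heat sink (390,300), screwdriver and meter undisturbed. The arm is clear, so I'll hand the job in.

```bash
python3 -c "from rig import finish_job;print(finish_job())"
```

```text
the job is handed in; nothing more can be done
None
```

The job is handed in: I found the notch at case y ≈ -50 mm, pressed the catch fully down, then pushed the cover back to its stop with no loose items touched; the arm is clear, total time about 9.5 s.

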